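Shut the junction box and hold its drip hood ready above it

TASK

Press the lid of the junction box down until it snaps shut. Then take the sheet-metal drip hood by its grip, carry it over the timber and finish while still holding it still, level and squared up centrally over the closed box, its lower rim hovering about 15 mm above the lid and touching nothing, so that the fitter can run the sealant before it goes on. The hood must not bump the timber or the box on the way, and the tape measure, jar and screwdriver stay where they are.

Things in the scene. Friction and masses are not known exactly. Their poses are not given: they have to be found in the camera images.
- jbox: Grey plastic junction box, fixed, 90 (its x) x 130 (its y) x 60 mm high, open top. Origin: centre of its underside; z up. Its hinged lid covers the top; shut, the lid's flat top face is 68.5 mm above the origin, centred over it. The hinge line runs along the box's y at x = +45 mm, z = +60.5 mm (side away from the robot).
- lid (a joint): Lid hinge, rad: 0 shut, grows as it opens; starts at 0.6 to 0.95, stays where left (1 to 2 N moves it). Grey plate 90 x 130 mm, 8 mm thick, underside on the hinge line, free edge 90 mm from the hinge, nearer the robot, rising as it opens. A spring catch under it, 70 mm from the hinge, resists from about 0.15 to 0.07 rad (about 5 N near the free edge), then snaps; below 0.03 it is home.
- hood: Loose drip hood of bare sheet metal, an upside-down tray 116 (its x) x 156 (its y) x 34 mm high, open below, about 0.3 kg, standing on its rim. Origin: centre of the lower rim's plane; z up. In the centre of its top a black grip fin 18 mm thick (x), 60 mm long (y), 34 to 74 mm above the origin. Belongs over the box, long sides along the box's long sides, either way round.
- timber: Pale joist offcut standing on edge, fixed to the bench between hood and box: 360 mm long (its x), 38 mm thick (its y), 89 mm high, with a 100 mm long, 38 mm thick block on top of its middle that reaches 127 mm high. Origin: centre of its underside.
- tape: Bystander: black pocket tape measure, 66 x 34 x 60 mm. Origin: centre of its underside.
- jar: Bystander: clear plastic jar with a white cap, 60 mm diameter, 75 mm high. Origin: centre of its underside.
- driver: Bystander: screwdriver with a black handle, 200 mm long, lying along its x. Origin: under its middle.
Mind the look-alikes: they are no part of the job. Leave any blue, green or red look-alike of the jbox alone.

How it is judged:
By the outcome, as a careful person would: the job done as asked, in the order asked, and still so for the second after the job is handed in, while the arm keeps its last pose, push and grip.
It also fails if it takes over 61 s, if anything falls off the work surface, if the arm or the gripper's body presses on something with over 40 N, if the wrist force passes 120 N, or if a joint passes its speed limit or range.

ROBOT

A 7-joint arm with a two-finger parallel gripper is mounted at the origin on the work surface. World frame = base frame: x ahead of the robot, y to its left, z up, the work surface at z = 0. Lengths are in m, angles in rad, forces in N, time in s.
With the tool pointing down it reaches from about 0.4 to 0.925 m from the base axis. Payload 4.1 kg.
Tool frame: the origin (TCP) lies midway between the tips of the shut fingers; the grasp point (between the pads) lies r.tcp_to_grasp behind it (r.tcp_to_grasp is the distance from the TCP to the grasp point, in m); z points along the fingers, y is the direction in which the jaws open and shut (so a half turn about z gives the same grasp; the last joint's range is limited). The gripper opens to 85 mm and grips with 20 to 120 N. Pads are 22 mm wide; open, the fingers measure 114 mm over their backs; the gripper's body (76 mm by 85 mm) begins 54 mm behind the grasp point. The pads swing forward as they close: fully open they stand 13 mm farther back than shut.
Start: joints at [-0.099, 0.398, 0.045, 1.537, -0.019, 1.207, -0.051], TCP at [0.65, 0, 0.231] pointing down, gripper open.
Joint ranges: [-2.82, 2.82], [-0.49, 2.23], [-1.37, 1.46], [0, 2.46], [-1.36, 4.5], [0.23, 2], [-2.94, 2.94]. Speed limits (rad/s): [2.57, 2.57, 3.14, 3.14, 3.14, 3.14, 3.14].

INTERFACE

Orientations are given as a unit quaternion [w, x, y, z].
In Python, from station import r, cams, workorder gives the robot as it stands. The module is installed in compiled form; this text tells all that it offers.
- The arm moves only by the tool jog_arm, never from a script. Its argument "moves" is one flat list of numbers, 7 for each row, row after row: the shift along the tool's x, y, z in mm, then the turn, a rotation vector about the tool's x, y, z in rad, then the opening in per cent of the stroke, from 0 (shut) to 100 (fully open). In form: [dx, dy, dz, rx, ry, rz, gripper, dx, dy, dz, rx, ry, rz, gripper, ...]. A call has exactly 8 rows; each row is the pose to reach, as a shift and turn from the pose commanded when the call began, along the tool's axes at that moment; what a row does not reach only later rows make up. A row lasts 1/12 s, in which the tool goes at most 41.7 mm and 7.16 degrees, less where a joint would pass 70% of its speed; a pose out of reach is approached as far as the arm can. A call with a gripper value outside its range is refused whole. The fingers move at their own pace and stop on an object; the grip force is fixed at half the most. Time passes only in rows, so rows that repeat a pose let the fingers close, or fill a call up. It gives the time, the measured TCP pose, the force and the opening at its end, in the units of the state.
- r.read_state(): the state, without advancing time (a new reading comes with each control period).
- cams.snapshot(name): name is "scene" or "side" or "wrist"; returns the picture (480x640x3 uint8, blue, green, red); there is no depth.
- cams.camera_params(name): a dict with "fx", "fy", "cx", "cy" (pixels), "origin" and "orientation" of the camera in the world; the wrist camera has in their place "mount" (4x4, takes a point from camera to tool coordinates, whose origin is the TCP and whose axes are the flange's). Camera axes: x right, y down, z forward; pixel columns grow to the right and rows downward; lengths in m; the calibration is good to about 2 mm. A picture is of the moment at which its call begins: read the wrist's pose just before it. camera_params takes no time and is no camera call.
- workorder.hand_in(): hands the job in, once; it reports no verdict.
The state is a dict: "time_s": time; "joints": joint angles; "joint_velocities": joint speeds; "tau": joint torques, N m; "tcp_pos": TCP position; "tcp_rot": TCP orientation; "contact_force": force on the tool from outside, world axes, zero at the start; "wrist_torque": the same for the moment, N m; "gripper_width": opening from 0.0 (shut) to 1.0 (fully open).
Only numpy, scipy, OpenCV 4.12 (cv2) and the standard library are available. Lean on these libraries where they do the work, as an engineer would, in place of code of your own. Each camera call takes 0.05 s, during which the arm holds its last target.

## Working session

There is one attempt and no reset: what is moved stays moved. The work goes in short steps, Python scripts to look and compute and a tool call to move; the robot and the scene stay as the last step left them, time stands still between calls to the robot, and variables do not carry over. Pictures are saved under pics/ and viewed, and the job is handed in when it is done.

Besides the shell and the picture viewer there is one more tool, called by a JSON object that holds its "fn" and its "kwargs". jog_arm: Moves the arm, as the interface text tells. Its arguments: {"type":"object","properties":{"moves":{"type":"array"}},"required":["moves"]}

```bash
mkdir -p pics; python3 - <<'E'
from station import r,cams,workorder
import cv2
s=r.read_state();print(s, r.tcp_to_grasp)
for n in("scene","side","wrist"):
    cv2.imwrite(f"pics/{n}0.png",cams.snapshot(n));print(n,cams.camera_params(n))
E
```

```text
{'time_s': 0.0, 'joints': array([-0.09899747,  0.3991946 ,  0.04501983,  1.53788999, -0.01872919,
        1.20690181, -0.05072647]), 'joint_velocities': array([ 0.00025175,  0.00079011, -0.00012319,  0.00062953, -0.00173747,
       -0.00048726,  0.00103444]), 'tau': array([-9.65094187e-04, -4.75129580e+01,  1.36406265e+00, -2.54227209e+01,
        1.14684159e-02,  9.53188282e-03,  3.56541250e-05]), 'tcp_pos': array([6.49358479e-01, 3.71425753e-05, 2.30257048e-01]), 'tcp_rot': array([-6.59638844e-04,  7.07076231e-01,  7.07136642e-01, -7.33003862e-04]), 'contact_force': array([-0.55800886,  0.16063869,  0.40084296]), 'wrist_torque': array([-0.00790293,  0.02292475,  0.02197548]), 'gripper_width': 1.0011935762498925} 0.0187
scene {'fx': 515.6094486954712, 'fy': 515.6094486954712, 'cx': 319.6091565959565, 'cy': 240.50557526536792, 'origin': array([ 1.27302365, -0.34801282,  1.09466596]), 'orientation': array([-0.26160876,  0.76219831,  0.56290096, -0.18373105])}
side {'fx': 460.9681042209119, 'fy': 460.9681042209119, 'cx': 319.7262985929318, 'cy': 232.37251464250843, 'origin': array([ 0.18660067, -0.69899664,  0.85643205]), 'orientation': array([-0.33866985,  0.90525209, -0.23865538,  0.09415414])}
wrist {'fx': 356.2138832593949, 'fy': 356.2138832593949, 'cx': 318.6570127570779, 'cy': 232.46756540311657, 'mount': array([[-5.94220138e-04, -9.53298283e-01, -3.02029851e-01,
         7.67245018e-02],
       [ 9.99999821e-01, -5.88644086e-04, -1.09481349e-04,
         2.89367340e-04],
       [-7.34197034e-05, -3.02029862e-01,  9.53298462e-01,
        -1.43334073e-01],
       [ 0.00000000e+00,  0.00000000e+00,  0.00000000e+00,
         1.00000000e+00]])}
```

View pics/scene0.png

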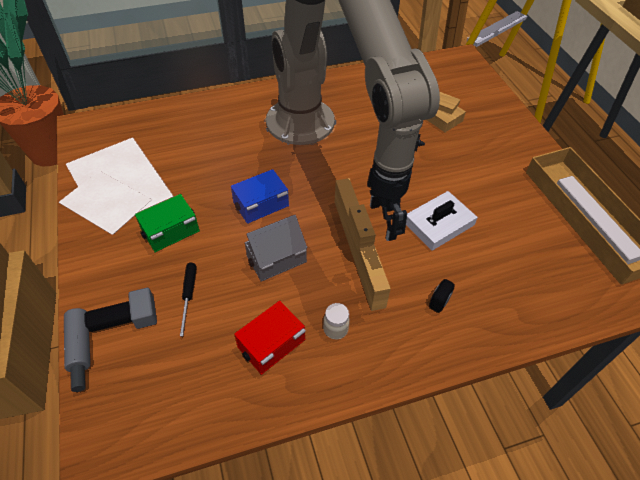

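View pics/side0.png

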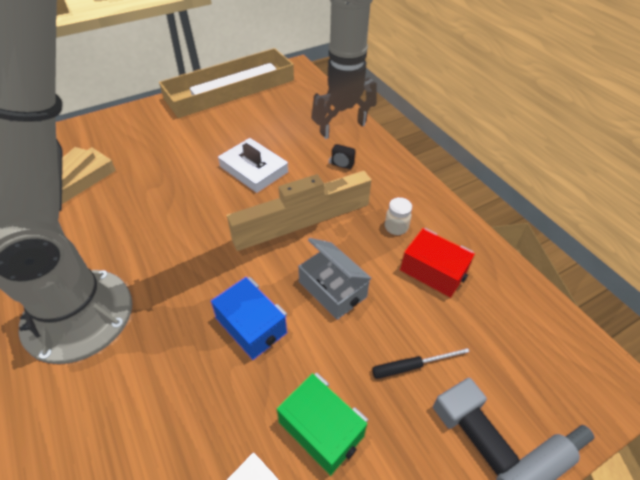

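View pics/wrist0.png

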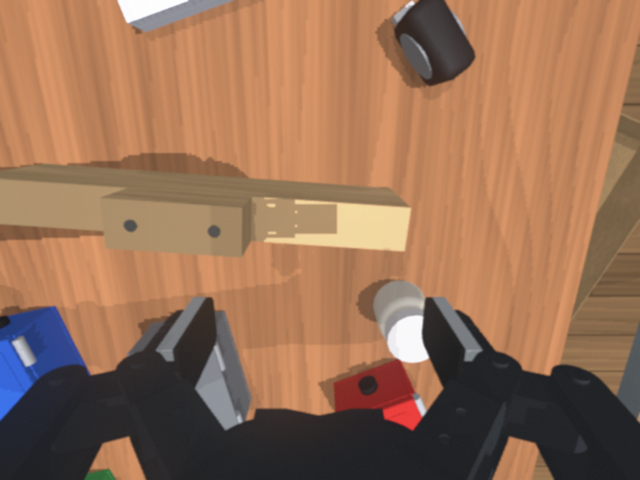

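The scene picture shows the grey box with its lid ajar at about (277,248), the white hood at (442,220), the timber between them at (362,245), the jar at (336,320), the tape at (441,295) and the screwdriver at (188,300). In the side view the box is at (335,280), the hood at (253,163) and the timber at (300,210). I'll zoom in to find corners.

```bash
cat > h.py <<'E'
import numpy as np,cv2
from scipy.spatial.transform import Rotation as R
from station import r,cams,workorder
def q(o): return R.from_quat([o[1],o[2],o[3],o[0]])
def cam(n,s=None):
    p=cams.camera_params(n);K=np.array([[p['fx'],0,p['cx']],[0,p['fy'],p['cy']],[0,0,1]])
    if n=='wrist':
        T=np.eye(4);T[:3,:3]=q(s['tcp_rot']).as_matrix();T[:3,3]=s['tcp_pos'];T=T@p['mount'];return K,T[:3,:3],T[:3,3]
    return K,q(p['orientation']).as_matrix(),np.array(p['origin'])
def ray(c,uv):
    K,M,o=c;d=M@np.linalg.solve(K,[uv[0],uv[1],1]);return o,d/np.linalg.norm(d)
def onz(c,uv,z):
    o,d=ray(c,uv);return o+d*(z-o[2])/d[2]
def tri(*obs):
    A=np.zeros((3,3));b=np.zeros(3);
    for c,uv in obs:
        o,d=ray(c,uv);P=np.eye(3)-np.outer(d,d);A+=P;b+=P@o
    x=np.linalg.solve(A,b)
    return x,[np.linalg.norm((np.eye(3)-np.outer(ray(c,uv)[1],ray(c,uv)[1]))@(x-c[2])) for c,uv in obs]
def proj(c,X):
    K,M,o=c;p=K@(M.T@(np.asarray(X)-o));return p[:2]/p[2]
def crop(img,x0,y0,x1,y1,k):
    return cv2.resize(img[y0:y1,x0:x1],None,fx=k,fy=k,interpolation=cv2.INTER_CUBIC)
E
python3 - <<'E'
from h import *
a=cv2.imread('pics/scene0.png');b=cv2.imread('pics/side0.png')
cv2.imwrite('pics/sc1.png',crop(a,230,170,490,360,3)); cv2.imwrite('pics/si1.png',crop(b,210,120,470,310,3))
E
```

```text
(no output)
```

View pics/sc1.png

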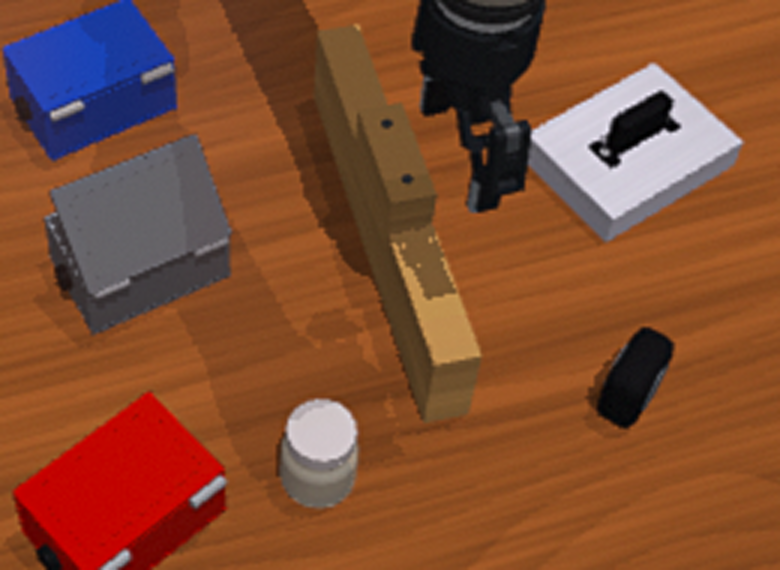

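View pics/si1.png

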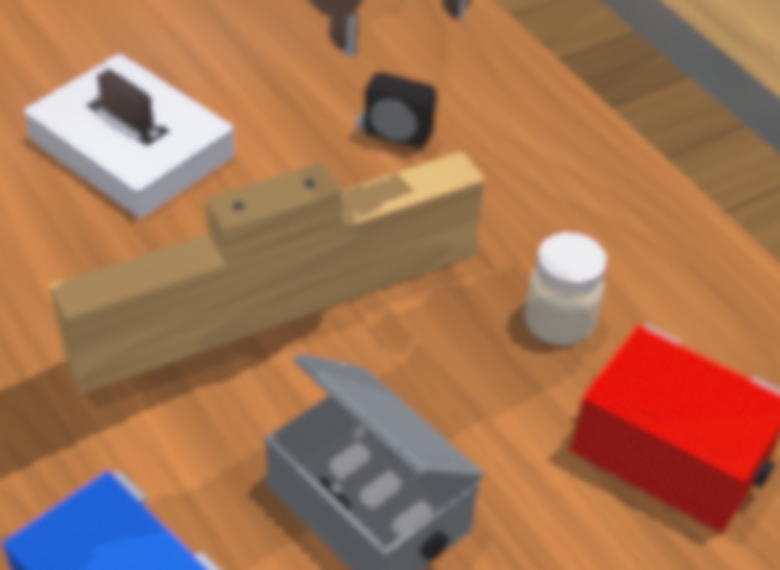

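```bash
python3 - <<'E'
from h import *
np.set_printoptions(precision=4,suppress=True)
S=cam('scene');D=cam('side')
sc=lambda p:(p[0]/3+230-.33,p[1]/3+170-.33); si=lambda p:(p[0]/3+210-.33,p[1]/3+120-.33)
def t(n,a,b):
    x,e=tri((S,sc(a)),(D,si(b)));print(n,x)
t('lid free -y',(52,190),(415,470));t('lid free +y',(195,137),(297,357))
t('lid hinge -y',(100,292),(480,475));t('hinge +y',(230,232),(370,370))
for p in [(97,332),(230,272)]: print('box bot',onz(S,sc(p),0))
print('hood');
for p in [(530,132),(653,65),(741,143),(607,215)]: print(onz(S,sc(p),.034))
print()
for p in [(25,113),(118,55),(233,128),(137,190)]: print(onz(D,si(p),.034))
print('fin side',[onz(D,si(p),.074) for p in [(100,72),(150,100)]])
print('fin scene',[onz(S,sc(p),.074) for p in [(612,122),(668,92)]])
print('timber top scene',[onz(S,sc(p),.089) for p in [(428,360),(480,355),(318,30),(355,27)]])
print('timber side',[onz(D,si(p),.089) for p in [(52,288),(65,320),(462,153),(484,182)]])
print('block scene',[onz(S,sc(p),.127) for p in [(360,112),(400,105),(387,198),(435,195)]])
print('block side',[onz(D,si(p),.127) for p in [(207,200),(325,165),(342,192),(222,232)]])
print('jar',onz(S,sc((322,430)),.075),onz(D,si((573,258)),.075))
print('tape',[onz(S,sc(p),.06) for p in [(650,328),(672,345),(610,400)]])
E
```

```text
lid free -y [ 0.501  -0.2728  0.1248]
lid free +y [ 0.4808 -0.1497  0.1242]
lid hinge -y [ 0.5656 -0.2572  0.0604]
hinge +y [ 0.544  -0.1414  0.0681]
box bot [ 0.5608 -0.2603  0.    ]
box bot [ 0.5342 -0.1361  0.    ]
hood
[0.4876 0.1594 0.034 ]
[0.445  0.3023 0.034 ]
[0.5541 0.3363 0.034 ]
[0.5936 0.1862 0.034 ]

[0.4411 0.2972 0.034 ]
[0.5507 0.3348 0.034 ]
[0.5982 0.1855 0.034 ]
[0.4877 0.1525 0.034 ]
fin side [array([0.5088, 0.2697, 0.074 ]), array([0.5315, 0.2119, 0.074 ])]
fin scene [array([0.5273, 0.2135, 0.074 ]), array([0.5096, 0.2762, 0.074 ])]
timber top scene [array([ 0.7165, -0.032 ,  0.089 ]), array([0.7239, 0.0077, 0.089 ]), array([ 0.3626, -0.0024,  0.089 ]), array([0.3685, 0.0308, 0.089 ])]
timber side [array([0.366 , 0.0274, 0.089 ]), array([ 0.3619, -0.0077,  0.089 ]), array([0.7232, 0.0048, 0.089 ]), array([ 0.7192, -0.034 ,  0.089 ])]
block scene [array([ 0.4959, -0.0118,  0.127 ]), array([0.4982, 0.0227, 0.127 ]), array([ 0.5872, -0.0212,  0.127 ]), array([0.5953, 0.0164, 0.127 ])]
block side [array([0.4957, 0.0199, 0.127 ]), array([0.5945, 0.0106, 0.127 ]), array([ 0.5906, -0.0228,  0.127 ]), array([ 0.49 , -0.017,  0.127])]
jar [ 0.7432 -0.1257  0.075 ] [ 0.7409 -0.1301  0.075 ]
tape [array([0.724 , 0.1578, 0.06  ]), array([0.7437, 0.1675, 0.06  ]), array([0.7753, 0.0989, 0.06  ])]
```

{"fn": "jog_arm", "kwargs": {"moves": [-10,-7,5,0,0,-0.03,0,-40,-27,10,0,0,-0.07,0,-75,-50,15,0,0,-0.12,0,-110,-74,20,0,0,-0.16,0,-145,-98,30,0,0,-0.2,0,-180,-122,40,0,0,-0.21,0,-200,-135,40,0,0,-0.21,0,-206,-139,40,0,0,-0.21,0]}}

```text
time_s: 0.82
tcp_pos: [0.5061, -0.212, 0.1903]
tcp_rot: [-0.001, 0.633, 0.774, -0.002]
contact_force: [-0.6, -0.0, 1.6]
gripper_width: -0.003
```

```bash
python3 - <<'E'
from h import *
s=r.read_state();print(s['time_s'],s['tcp_pos'],s['contact_force'],q(s['tcp_rot']).as_matrix().round(3))
cv2.imwrite('pics/w1.png',cams.snapshot('wrist'));cv2.imwrite('pics/s1.png',crop(cams.snapshot('side'),210,170,470,360,3))
E
```

```text
0.8167 [ 0.50606828 -0.21204891  0.1903415 ] [-0.57352376 -0.00719918  1.64470733] [[-0.2    0.98  -0.004]
 [ 0.98   0.2   -0.002]
 [-0.001 -0.005 -1.   ]]
```

View pics/w1.png

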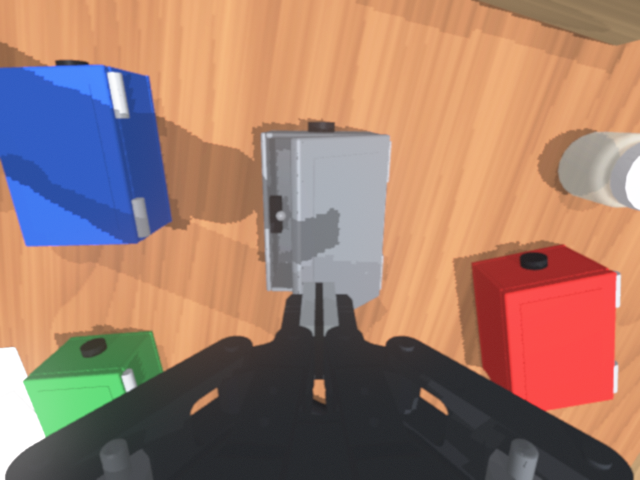

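View pics/s1.png

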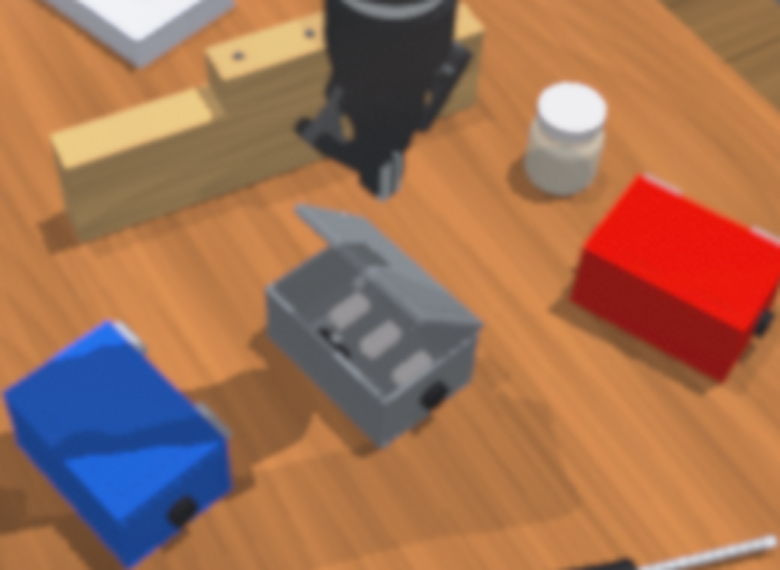

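```bash
python3 - <<'E'
from h import *
np.set_printoptions(precision=4,suppress=True)
s=r.read_state();W=cam('wrist',s)
for p,z in [((389,137),.066),((382,296),.066),((295,137),.1245),((302,280),.1245),((263,134),.06),((268,290),.06)]: print(p,onz(W,p,z), (q(s['tcp_rot']).inv().apply(onz(W,p,z)-s['tcp_pos'])*1e3))
E
```

```text
(389, 137) [ 0.5468 -0.1344  0.066 ] [ 64.5608  51.4475 125.1572]
(382, 296) [ 0.5748 -0.2602  0.066 ] [-64.2827  53.1936 125.1819]
(295, 137) [ 0.4829 -0.145   0.1245] [ 67.2296 -13.2946  66.6935]
(302, 280) [ 0.5037 -0.2318  0.1245] [-22.0713 -10.6189  66.7097]
(263, 134) [ 0.4557 -0.1514  0.06  ] [ 66.4994 -41.1903 131.2095]
(268, 290) [ 0.48   -0.2773  0.06  ] [-61.7237 -43.0605 131.2361]
```

{"fn": "jog_arm", "kwargs": {"moves": [0,10,20,0,0,0,0,0,10,45,0,0,0,0,0,10,60,0,0,0,0,0,10,68,0,0,0,0,0,9,76,0,0,0,0,0,7,84,0,0,0,0,0,4,92,0,0,0,0,0,2,98,0,0,0,0]}}

```text
time_s: 1.58
tcp_pos: [0.5135, -0.2056, 0.0936]
tcp_rot: [0.001, 0.629, 0.777, 0.0]
contact_force: [-0.5, 0.3, 3.4]
gripper_width: -0.001
```

{"fn": "jog_arm", "kwargs": {"moves": [0,-1,4,0,0,0,0,0,-3,9,0,0,0,0,0,-4,14,0,0,0,0,0,-5,18,0,0,0,0,0,-6,20,0,0,0,0,0,-7,22,0,0,0,0,0,-8,24,0,0,0,0,0,-8,25,0,0,0,0]}}

```text
time_s: 2.25
tcp_pos: [0.506, -0.2073, 0.0691]
tcp_rot: [0.001, 0.629, 0.777, 0.001]
contact_force: [-0.1, -0.0, 1.8]
gripper_width: 0.003
```

```bash
python3 - <<'E'
from h import *
s=r.read_state();print(s['time_s'],s['tcp_pos'],s['contact_force'])
cv2.imwrite('pics/s2.png',crop(cams.snapshot('side'),250,200,450,350,4))
E
```

```text
2.25 [ 0.50601341 -0.20731748  0.06913478] [-0.13828759 -0.01545213  1.83982909]
```

View pics/s2.png

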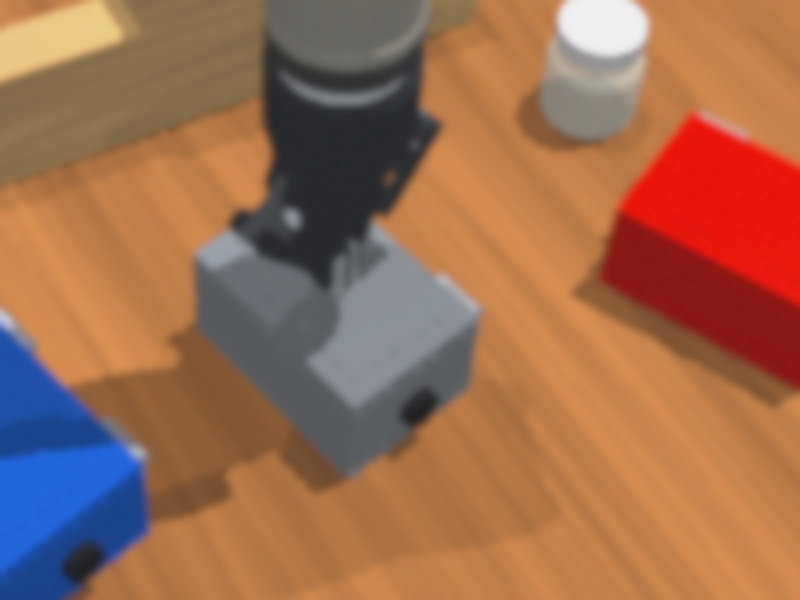

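The lid looks nearly flat, with its edges at about (200,255)–(355,405)–(478,312). The force is only about 2 N, so I'll press further to be sure it snaps.

{"fn": "jog_arm", "kwargs": {"moves": [0,-1,2,0,0,0,0,0,-2,3,0,0,0,0,0,-2,4,0,0,0,0,0,-2,5,0,0,0,0,0,-2,6,0,0,0,0,0,-2,7,0,0,0,0,0,-2,8,0,0,0,0,0,-2,8,0,0,0,0]}}

```text
time_s: 2.97
tcp_pos: [0.5061, -0.2075, 0.0679]
tcp_rot: [0.002, 0.629, 0.777, 0.002]
contact_force: [-13.6, 6.9, 52.4]
gripper_width: -0.0
```

{"fn": "jog_arm", "kwargs": {"moves": [0,0,-8,0,0,0,0,0,0,-20,0,0,0,0,0,0,-50,0,0,0,0,-20,0,-85,0,0,0,0,-40,0,-120,0,0,0,0,-55,0,-150,0,0,0,0,-60,0,-165,0,0,0,0,-60,0,-165,0,0,0,0]}}

```text
time_s: 3.63
tcp_pos: [0.5179, -0.2695, 0.2292]
tcp_rot: [0.004, 0.63, 0.776, 0.001]
contact_force: [1.1, 0.5, -0.7]
gripper_width: -0.001
```

```bash
python3 - <<'E'
from h import *
import pickle
s=r.read_state();print(s['time_s'],s['tcp_pos'],s['contact_force'],s['joint_velocities'].round(3))
w=cams.snapshot('wrist')
cv2.imwrite('pics/w3.png',w);pickle.dump((s,w),open('w3.pkl','wb'))
cv2.imwrite('pics/s3.png',cams.snapshot('scene'));cv2.imwrite('pics/d3.png',cams.snapshot('side'))
E
```

```text
3.6333 [ 0.51788769 -0.26953593  0.22922058] [ 1.13358994  0.49113472 -0.69195399] [-0.015  0.03  -0.029  0.09  -0.013 -0.029 -0.009]
```

View pics/w3.png

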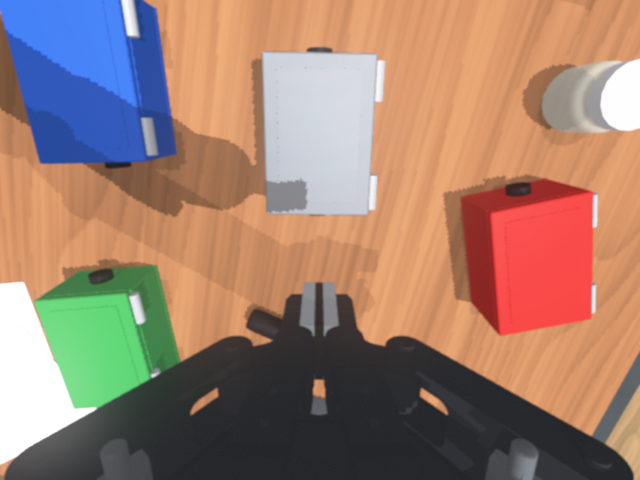

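The lid is shut, with its top-face corners at about (263,53), (377,54), (369,215) and (267,213). I'll measure it precisely.

```bash
cat > lid.py <<'E'
from h import *
import pickle
def rect(c,img,roi,z,smax=60,vmin=100):
    hsv=cv2.cvtColor(img,cv2.COLOR_BGR2HSV);m=((hsv[...,1]<smax)&(hsv[...,2]>vmin)).astype(np.uint8)*255
    k=np.zeros_like(m);x0,y0,x1,y1=roi;k[y0:y1,x0:x1]=255;m&=k
    m=cv2.morphologyEx(m,cv2.MORPH_OPEN,np.ones((15,15)))
    cs,_=cv2.findContours(m,cv2.RETR_EXTERNAL,cv2.CHAIN_APPROX_NONE);ct=max(cs,key=cv2.contourArea)
    P=np.array([onz(c,p,z)[:2] for p in ct[:,0,:].astype(float)])
    rr=cv2.minAreaRect((P*1e3).astype(np.float32));b=cv2.boxPoints(rr)
    e=b[1]-b[0],b[2]-b[1];l=max(e,key=np.linalg.norm);l=l*np.sign(l[1])
    yaw=np.degrees(np.arctan2(-l[0],l[1]))
    return ct,rr[0],sorted(rr[1]),yaw
if __name__=='__main__':
    s,w=pickle.load(open('w3.pkl','rb'));W=cam('wrist',s)
    for v in (90,110,130):
        ct,*o=rect(W,w,(245,35,377,230),.0685,60,v);print('wrist',o)
    for n,f,roi in(('scene','s3',(230,200,330,290)),('side','d3',(280,220,390,330))):
        pass
    print(cv2.cvtColor(w,cv2.COLOR_BGR2HSV)[[60,100,150,200],[300]*4])
    cv2.drawContours(w,[ct],-1,(0,255,0),1);cv2.imwrite('pics/w3c.png',crop(w,230,30,410,240,2.8))
    a=cv2.imread('pics/s3.png');b=cv2.imread('pics/d3.png')
    cv2.imwrite('pics/s3c.png',crop(a,220,190,340,290,6));cv2.imwrite('pics/d3c.png',crop(b,280,220,390,320,6))
E
python3 lid.py
```

```text
wrist [(508.4573974609375, -208.87939453125), [95.62740325927734, 129.59906005859375], np.float32(11.733478)]
wrist [(508.5265197753906, -209.212158203125), [95.62740325927734, 128.91934204101562], np.float32(11.733485)]
wrist [(508.5280456542969, -209.21949768066406), [95.62740325927734, 128.9043426513672], np.float32(11.733484)]
[[112  13 220]
 [108  14 222]
 [110  18 218]
 [120   9 141]]
```

View pics/w3c.png

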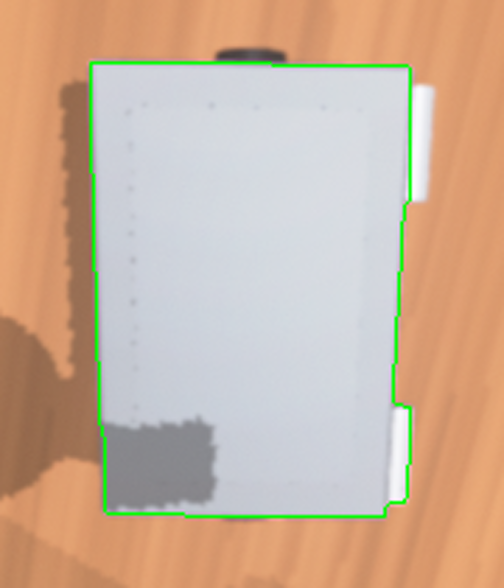

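View pics/s3c.png

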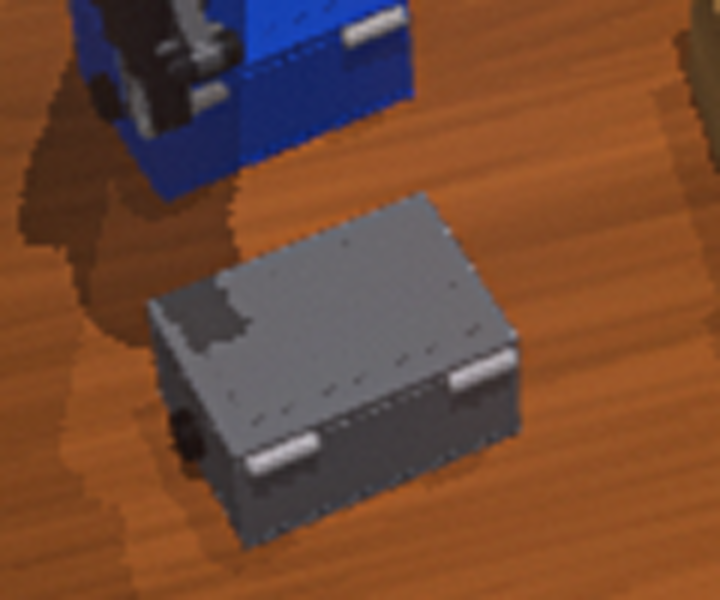

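View pics/d3c.png

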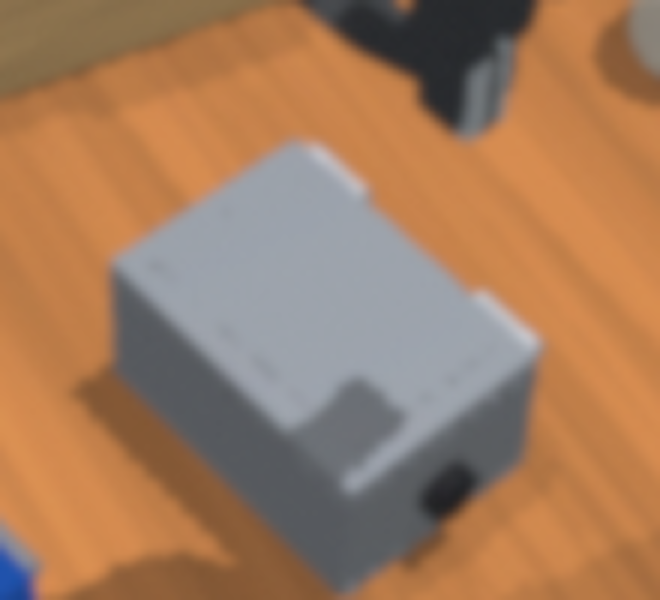

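```bash
python3 - <<'E'
from h import *
import pickle
np.set_printoptions(precision=1,suppress=True)
s,w=pickle.load(open('w3.pkl','rb'))
o={'wrist':(cam('wrist',s),[(91,62),(409,66),(386,517),(105,514)],2.8,230,30),
'scene':(cam('scene'),[(422,193),(519,340),(243,452),(150,302)],6,220,190),
'side':(cam('side'),[(115,263),(300,142),(540,345),(345,492)],6,280,220)}
L=[[] for _ in range(4)]
for n,(c,ps,k,x,y) in o.items():
    uv=[((a+.5)/k+x-.5,(b+.5)/k+y-.5) for a,b in ps]
    P=np.array([onz(c,u,.0685)[:2] for u in uv])*1e3
    for i in range(4):L[i].append((c,uv[i]))
    l1=P[0]-P[3];l2=P[1]-P[2];w1=P[1]-P[0];w2=P[2]-P[3]
    yw=lambda v:np.degrees(np.arctan2(-v[0],v[1]));yx=lambda v:np.degrees(np.arctan2(v[1],v[0]))
    print(n,P.mean(0),'len',[np.linalg.norm(v).round(1) for v in(l1,l2,w1,w2)],'yaw',[round(v,1) for v in (yw(l1),yw(l2),yx(w1),yx(w2))])
for l in L:
    x,e=tri(*l);print(x*1e3)
E
```

```text
wrist [ 506.2 -209.8] len [np.float64(128.2), np.float64(128.4), np.float64(87.5), np.float64(88.4)] yaw [np.float64(11.0), np.float64(11.4), np.float64(11.2), np.float64(11.1)]
scene [ 507.2 -208.1] len [np.float64(126.2), np.float64(123.9), np.float64(89.0), np.float64(87.2)] yaw [np.float64(11.0), np.float64(10.1), np.float64(11.4), np.float64(12.9)]
side [ 506.3 -211.8] len [np.float64(124.5), np.float64(123.3), np.float64(87.7), np.float64(92.3)] yaw [np.float64(10.1), np.float64(12.3), np.float64(10.6), np.float64(11.3)]
[ 451.1 -155.8   66.4]
[ 537.8 -138.4   65.1]
[ 562.4 -262.6   70. ]
[ 474.6 -280.5   66.7]
```

{"fn": "jog_arm", "kwargs": {"moves": [15,4,-2,0,0,0,0,50,12,-4,0,0,-0.01,0,88,22,-6,0,0,-0.02,50,126,31,-8,0,0,-0.03,100,164,40,-10,0,0,-0.04,100,202,50,-10,0,0,-0.05,100,240,59,-10,0,0,-0.06,100,270,66,-10,0,0,-0.07,100]}}

```text
time_s: 4.45
tcp_pos: [0.522, 0.0161, 0.2332]
tcp_rot: [-0.002, 0.599, 0.8, -0.001]
contact_force: [-0.1, 0.8, 0.2]
gripper_width: 0.843
```

{"fn": "jog_arm", "kwargs": {"moves": [30,10,0,0,0,0,100,60,21,0,0,0,-0.01,100,90,32,0,0,0,-0.02,100,120,43,0,0,0,-0.02,100,145,51,0,0,0,-0.02,100,157,56,0,0,0,-0.02,100,161,57,0,0,0,-0.02,100,161,57,0,0,0,-0.02,100]}}

```text
time_s: 5.12
tcp_pos: [0.5333, 0.1823, 0.2339]
tcp_rot: [-0.001, 0.593, 0.805, -0.001]
contact_force: [0.9, -0.7, -0.7]
gripper_width: 1.003
```

```bash
python3 - <<'E'
from h import *
import pickle
s=r.read_state();print(s['time_s'],s['tcp_pos'],s['joint_velocities'].round(3))
w=cams.snapshot('wrist')
cv2.imwrite('pics/w4.png',w);pickle.dump((s,w),open('w4.pkl','wb'))
E
```

```text
5.1167 [0.53329161 0.18226493 0.2339104 ] [ 0.031 -0.015  0.04   0.007  0.012  0.008  0.01 ]
```

View pics/w4.png

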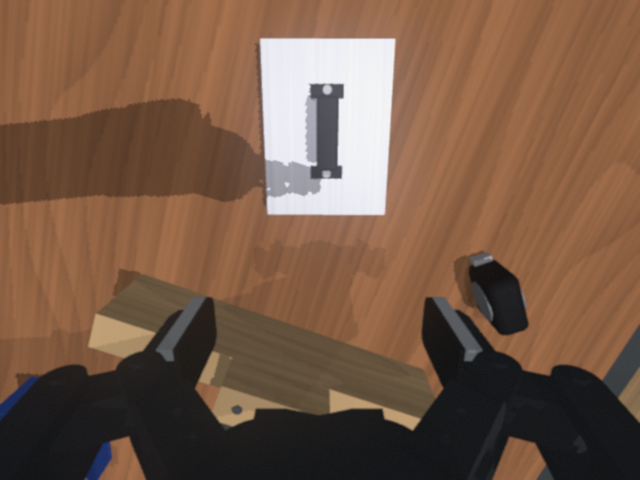

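The hood's top-face corners are at (260,38), (395,38), (385,215) and (267,215), and the fin runs from about (328,92) to (326,172).

```bash
python3 - <<'E'
from h import *
import pickle
np.set_printoptions(precision=1,suppress=True)
s,w=pickle.load(open('w4.pkl','rb'));W=cam('wrist',s)
g=cv2.cvtColor(w,cv2.COLOR_BGR2HSV);m=((g[...,1]<60)&(g[...,2]>90)).astype(np.uint8)*255
m[230:]=0
m=cv2.morphologyEx(m,cv2.MORPH_CLOSE,np.ones((25,25)));m=cv2.morphologyEx(m,cv2.MORPH_OPEN,np.ones((15,15)))
cs,_=cv2.findContours(m,cv2.RETR_EXTERNAL,cv2.CHAIN_APPROX_NONE);ct=max(cs,key=cv2.contourArea)
hull=cv2.convexHull(ct);a=cv2.approxPolyDP(hull,8,True)[:,0];print(a)
P=np.array([onz(W,p,.034)[:2] for p in a.astype(float)])*1e3
R_=q(s['tcp_rot']).as_matrix();T=(np.c_[P,np.full(len(P),34)]-s['tcp_pos']*1e3)@R_
print(P,P.mean(0));print(T,T.mean(0))
rr=cv2.minAreaRect(np.array([onz(W,p,.034)[:2]*1e3 for p in hull[:,0].astype(float)],np.float32));print(rr)
print('fin top',[ (onz(W,p,.074)*1e3-s['tcp_pos']*1e3)@R_ for p in [(317,97),(338,97),(317,167),(337,167)]])
print(R_)
E
```

```text
[[394  38]
 [384 214]
 [268 214]
 [260  38]]
[[552.2 338.5]
 [598.7 189.1]
 [488.6 154.8]
 [441.9 304.3]] [520.3 246.7]
[[143.6  65.  199.7]
 [-12.8  65.  199.7]
 [-12.8 -50.3 200.1]
 [143.7 -50.4 200. ]] [ 65.4   7.3 199.9]
((520.2095947265625, 246.08778381347656), (118.35516357421875, 157.53585815429688), 17.242380142211914)
fin top [array([ 93.8,  -1.2, 159.9]), array([ 93.8,  15.5, 159.8]), array([ 38.5,  -1.3, 159.9]), array([ 38.5,  15.6, 159.9])]
[[-0.3  1.  -0. ]
 [ 1.   0.3 -0. ]
 [-0.  -0.  -1. ]]
```

{"fn": "jog_arm", "kwargs": {"moves": [20,2,5,0,0,0,100,45,5,20,0,0,0,100,60,7,45,0,0,0,100,65,7,70,0,0,0,100,65,7,95,0,0,0,100,65,7,115,0,0,0,100,65,7,125,0,0,0,100,65,7,125,0,0,0,100]}}

```text
time_s: 5.83
tcp_pos: [0.5206, 0.2428, 0.1078]
tcp_rot: [-0.001, 0.595, 0.804, -0.003]
contact_force: [-0.5, -0.3, -0.3]
gripper_width: 0.999
```

```bash
python3 - <<'E'
from h import *
s=r.read_state();R_=q(s['tcp_rot']).as_matrix()
print(s['time_s'],s['tcp_pos'],s['joint_velocities'].round(3),(np.array([.5203,.2464,.040])-s['tcp_pos'])@R_*1e3,R_.round(4))
cv2.imwrite('pics/w5.png',cams.snapshot('wrist'))
E
```

```text
5.8333 [0.52056759 0.24278529 0.10776575] [-0.001 -0.034 -0.012 -0.049 -0.008  0.025  0.001] [ 3.68634134  1.16266583 67.75244768] [[-0.2928  0.9562 -0.0044]
 [ 0.9562  0.2928 -0.0037]
 [-0.0022 -0.0053 -1.    ]]
```

View pics/w5.png

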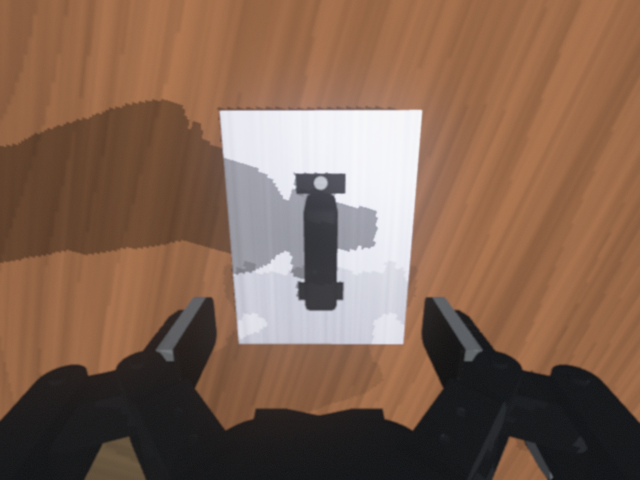

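The fin is centred between the jaws at about (320,245), and the hood is square to the tool.

{"fn": "jog_arm", "kwargs": {"moves": [3,1,15,0,0,0,100,3,1,32,0,0,0,100,3,1,48,0,0,0,100,3,1,60,0,0,0,100,3,1,66,0,0,0,100,3,1,66,0,0,0,100,3,1,66,0,0,0,60,3,1,66,0,0,0,30]}}

```text
time_s: 6.55
tcp_pos: [0.5228, 0.2497, 0.0455]
tcp_rot: [0.001, 0.594, 0.805, 0.001]
contact_force: [0.1, 0.4, 0.1]
gripper_width: 0.746
```

{"fn": "jog_arm", "kwargs": {"moves": [0,0,0,0,0,0,0,0,0,0,0,0,0,0,0,0,0,0,0,0,0,0,0,0,0,0,0,0,0,0,0,0,0,0,0,0,0,0,0,0,0,0,0,0,0,0,0,0,0,0,0,0,0,0,0,0]}}

```text
time_s: 7.22
tcp_pos: [0.5219, 0.2495, 0.0449]
tcp_rot: [0.0, 0.593, 0.805, 0.0]
contact_force: [-0.9, -0.9, 6.4]
gripper_width: 0.201
```

```bash
python3 - <<'E'
from h import *
s=r.read_state();R_=q(s['tcp_rot']).as_matrix()
print(s,R_.round(4))
cv2.imwrite('pics/d6.png',crop(cams.snapshot('side'),200,110,340,220,5))
E
```

```text
{'time_s': 7.2167, 'joints': array([-0.37585926,  0.48160671, -0.18292663,  1.87701557,  0.11858763,
        0.79309228, -0.32161562]), 'joint_velocities': array([ 2.56279499e-05, -1.55238124e-04,  1.47989681e-03,  1.08627993e-03,
        3.33145352e-04, -1.74364987e-03,  5.68149660e-04]), 'tau': array([ 1.24434605e-01, -4.28623402e+01, -8.74898694e-01, -1.86713970e+01,
        1.43073834e-01, -6.39433768e-01,  7.54965527e-03]), 'tcp_pos': array([0.52186321, 0.24947736, 0.04486221]), 'tcp_rot': array([7.08618766e-05, 5.93445176e-01, 8.04874402e-01, 1.19176153e-04]), 'contact_force': array([-0.94069745, -0.86984137,  6.3836351 ]), 'wrist_torque': array([-0.10954455,  0.40278392,  0.04533046]), 'gripper_width': 0.20128388795497915} [[-2.956e-01  9.553e-01  3.000e-04]
 [ 9.553e-01  2.956e-01  1.000e-04]
 [ 0.000e+00  3.000e-04 -1.000e+00]]
```

View pics/d6.png

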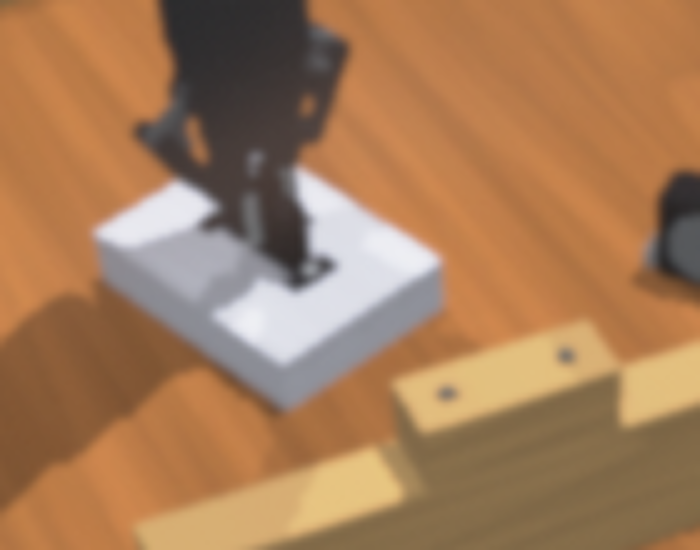

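The fin is gripped, with an opening of about 17 mm. Next I'll lift straight up.

{"fn": "jog_arm", "kwargs": {"moves": [0,0,-4,0,0,0,0,0,0,-14,0,0,0,0,0,0,-30,0,0,0,0,0,0,-50,0,0,0,0,0,0,-72,0,0,0,0,0,0,-95,0,0,0,0,0,0,-118,0,0,0,0,0,0,-135,0,0,0,0]}}

```text
time_s: 7.93
tcp_pos: [0.5222, 0.2494, 0.1815]
tcp_rot: [0.001, 0.593, 0.805, 0.001]
contact_force: [0.3, 0.7, -1.9]
gripper_width: 0.205
```

{"fn": "jog_arm", "kwargs": {"moves": [0,0,-8,0,0,0,0,0,0,-10,0,0,0,0,0,0,-10,0,0,0,0,0,0,-10,0,0,0,0,0,0,-10,0,0,0,0,0,0,-10,0,0,0,0,0,0,-10,0,0,0,0,0,0,-10,0,0,0,0]}}

```text
time_s: 8.6
tcp_pos: [0.5216, 0.2492, 0.1887]
tcp_rot: [-0.0, 0.593, 0.805, -0.0]
contact_force: [-0.0, -0.3, -3.3]
gripper_width: 0.197
```

```bash
python3 - <<'E'
from h import *
s=r.read_state();R_=q(s['tcp_rot']).as_matrix()
print(s['time_s'],s['tcp_pos'],s['contact_force'],s['wrist_torque'],s['gripper_width'],R_.round(4),s['joints'])
cv2.imwrite('pics/d7.png',cams.snapshot('side'));cv2.imwrite('pics/s7.png',cams.snapshot('scene'));cv2.imwrite('pics/w7.png',cams.snapshot('wrist'))
E
```

```text
8.6 [0.52155061 0.24917163 0.18871368] [-0.0169856  -0.26391783 -3.29076858] [ 0.01816514 -0.0053829   0.00375614] 0.19736516615782687 [[-2.956e-01  9.553e-01 -9.000e-04]
 [ 9.553e-01  2.956e-01 -4.000e-04]
 [-2.000e-04 -1.000e-03 -1.000e+00]] [-0.35725818  0.31199397 -0.2002684   1.75848052  0.06924886  1.07894599
 -0.28079484]
```

View pics/d7.png

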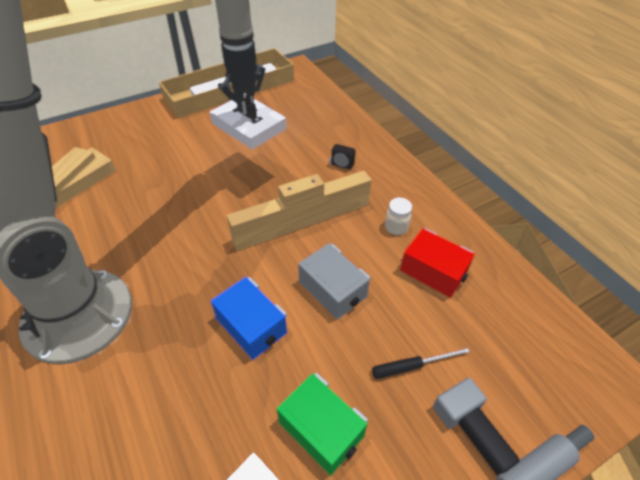

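View pics/w7.png

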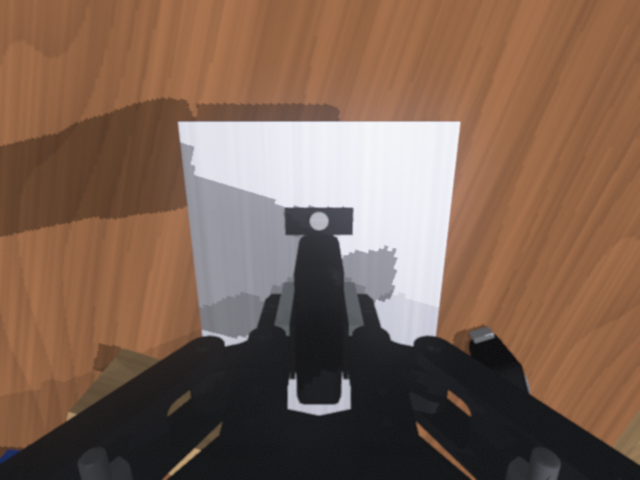

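```bash
python3 - <<'E'
from h import *
np.set_printoptions(precision=1,suppress=True)
p=cams.camera_params('wrist');K=np.array([[p['fx'],0,p['cx']],[0,p['fy'],p['cy']],[0,0,1]]);M=p['mount'];c=(K,M[:3,:3],M[:3,3])
w=cv2.imread('pics/w7.png');g=cv2.cvtColor(w,cv2.COLOR_BGR2HSV)
m=((g[...,1]<60)&(g[...,2]>90)).astype(np.uint8)
# row-wise left/right edges, col-wise top edge
L=[];Rr=[];T=[]
for y in range(150,320,4):
    xs=np.nonzero(m[y,150:500])[0]+150;L.append(onz(c,(xs.min()-.5,y),.0109));Rr.append(onz(c,(xs.max()+.5,y),.0109))
for x in range(200,450,5):
    ys=np.nonzero(m[100:,x])[0]+100;T.append(onz(c,(x,ys.min()-.5),.0109))
for n,P,a in(('L',L,0),('R',Rr,0),('T',T,1)):
    P=np.array(P)*1e3;k=np.polyfit(P[:,a],P[:,1-a],1);print(n,'slope rad',k[0].round(4),'at0',k[1], np.std(P[:,1-a]-np.polyval(k,P[:,a])))
E
```

```text
L slope rad -0.0013 at0 -58.36113889183862 0.13976470117166334
R slope rad 0.0012 at0 58.762455093196685 0.1338310540230918
T slope rad -0.0014 at0 76.40032046203802 0.16659020595204221
```

{"fn": "jog_arm", "kwargs": {"moves": [-3,-1,-8,0,0,0,0,-10,-4,-16,0,0,0,0,-22,-8,-22,0,0,0.01,0,-38,-13,-26,0,0,0.01,0,-56,-20,-26,0,0,0.02,0,-75,-26,-26,0,0,0.02,0,-95,-33,-26,0,0,0.03,0,-115,-40,-26,0,0,0.03,0]}}

```text
time_s: 9.42
tcp_pos: [0.5173, 0.1246, 0.2158]
tcp_rot: [0.0, 0.607, 0.795, -0.0]
contact_force: [-0.3, -0.2, -3.6]
gripper_width: 0.205
```

```bash
cat > st.py <<'E'
from h import *
np.set_printoptions(precision=4,suppress=True)
s=r.read_state();R_=q(s['tcp_rot']).as_matrix();yaw=np.degrees(np.arctan2(-R_[0,0],R_[1,0]))
print(s['time_s'],s['tcp_pos'],s['contact_force'],'yaw',yaw,'z',R_[:,2],'vel',abs(s['joint_velocities']).max())
print('to go mm',(np.array([.5059,-.2073,.1284])-s['tcp_pos'])@R_*1e3,'rz',np.radians(yaw-11.2))
E
python3 st.py
```

```text
9.4167 [0.5173 0.1246 0.2158] [-0.2535 -0.1766 -3.6435] yaw 15.325116469817983 z [ 0.0005 -0.0006 -1.    ] vel 0.4953743896871719
to go mm [-317.0644  -98.7222   87.5621] rz 0.07199686442656911
```

{"fn": "jog_arm", "kwargs": {"moves": [-22,-7,0,0,0,0.01,0,-44,-14,0,0,0,0.015,0,-66,-21,0,0,0,0.02,0,-88,-28,0,0,0,0.025,0,-110,-34,0,0,0,0.03,0,-132,-41,0,0,0,0.04,0,-154,-48,0,0,0,0.045,0,-176,-55,0,0,0,0.05,0]}}

```text
time_s: 10.08
tcp_pos: [0.5104, -0.0596, 0.2158]
tcp_rot: [0.0, 0.626, 0.78, -0.0]
contact_force: [0.3, 0.1, -2.3]
gripper_width: 0.199
```

```bash
python3 st.py
```

```text
10.0833 [ 0.5104 -0.0596  0.2158] [ 0.2992  0.0599 -2.2634] yaw 12.443680300025813 z [ 0.0004 -0.0004 -1.    ] vel 0.5133456544605092
to go mm [-143.1884  -36.2745   87.4355] rz 0.021706316077641362
```

{"fn": "jog_arm", "kwargs": {"moves": [-22,-6,0,0,0,0,0,-44,-12,0,0,0,0.01,0,-66,-18,0,0,0,0.01,0,-88,-23,0,0,0,0.015,0,-108,-28,0,0,0,0.02,0,-124,-32,0,0,0,0.02,0,-133,-34,0,0,0,0.02,0,-135,-34,0,0,0,0.02,0]}}

```text
time_s: 10.75
tcp_pos: [0.5064, -0.1993, 0.2156]
tcp_rot: [0.0, 0.635, 0.772, -0.0]
contact_force: [0.5, 0.4, -2.5]
gripper_width: 0.206
```

```bash
python3 st.py
```

```text
10.75 [ 0.5064 -0.1993  0.2156] [ 0.4765  0.4473 -2.5243] yaw 11.151283798593953 z [ 0.     -0.0013 -1.    ] vel 0.029204256279538925
to go mm [-7.656  -2.0006 87.2476] rz -0.0008502581136001984
```

{"fn": "jog_arm", "kwargs": {"moves": [-4,-1,4,0,0,0,0,-8,-2,12,0,0,0,0,-8,-2,24,0,0,0,0,-8,-2,36,0,0,0,0,-8,-2,48,0,0,0,0,-8,-2,57,0,0,0,0,-8,-2,60,0,0,0,0,-8,-2,60,0,0,0,0]}}

```text
time_s: 11.42
tcp_pos: [0.5068, -0.2032, 0.1541]
tcp_rot: [-0.001, 0.633, 0.775, -0.0]
contact_force: [0.5, 0.2, -2.3]
gripper_width: 0.2
```

```bash
python3 st.py; python3 - <<'E'
from h import *
cv2.imwrite('pics/d8.png',crop(cams.snapshot('side'),250,170,430,320,4.4));cv2.imwrite('pics/s8.png',crop(cams.snapshot('scene'),200,140,360,290,4))
E
```

```text
11.4167 [ 0.5068 -0.2032  0.1541] [ 0.5157  0.2283 -2.2727] yaw 11.521781420258813 z [-0.0022  0.0009 -1.    ] vel 0.02839400232179948
to go mm [-3.8509 -1.6307 25.7048] rz 0.00561614525525989
```

View pics/d8.png

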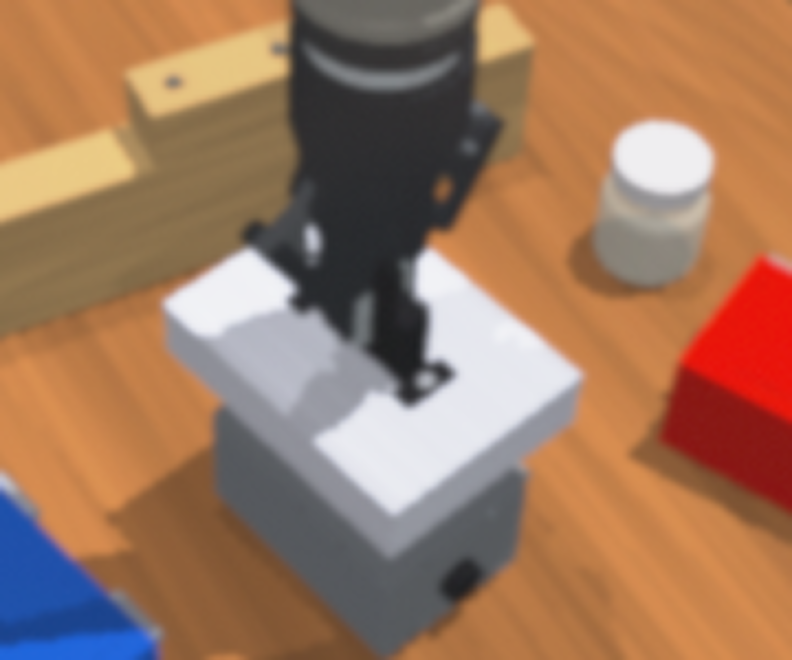

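View pics/s8.png

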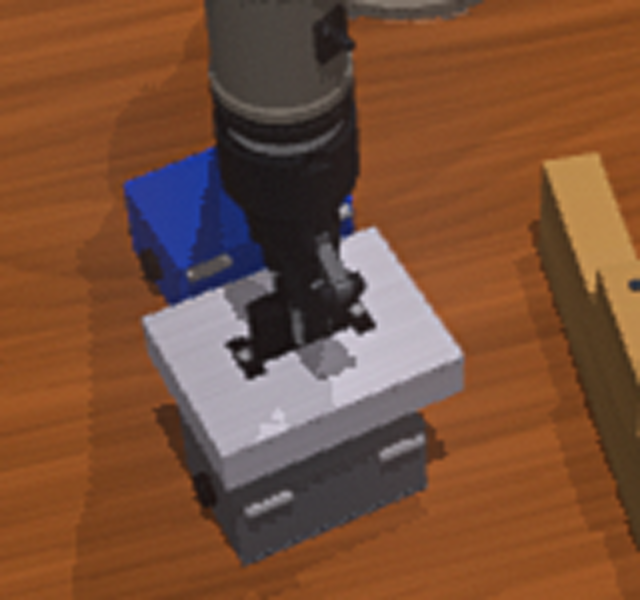

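Both views show the hood over the box with nothing touching. I'll go down the last part and settle.

{"fn": "jog_arm", "kwargs": {"moves": [-2,-1,5,0,0,0,0,-4,-2,11,0,0,0.005,0,-4,-2,17,0,0,0.005,0,-4,-2,22,0,0,0.005,0,-4,-2,25,0,0,0.005,0,-4,-2,25,0,0,0.005,0,-4,-2,25,0,0,0.005,0,-4,-2,25,0,0,0.005,0]}}

```text
time_s: 12.18
tcp_pos: [0.5066, -0.2084, 0.1305]
tcp_rot: [0.0, 0.635, 0.773, 0.0]
contact_force: [0.4, -0.5, -2.3]
gripper_width: 0.202
```

```bash
python3 st.py;python3 - <<'E'
from h import *
cv2.imwrite('pics/d9.png',cams.snapshot('side'));cv2.imwrite('pics/s9.png',cams.snapshot('scene'));cv2.imwrite('pics/w9.png',cams.snapshot('wrist'))
cv2.imwrite('pics/d9c.png',crop(cv2.imread('pics/d9.png'),270,210,400,320,6));cv2.imwrite('pics/s9c.png',crop(cv2.imread('pics/s9.png'),220,180,330,285,5.7))
E
python3 st.py
```

```text
12.1833 [ 0.5066 -0.2084  0.1305] [ 0.3744 -0.4582 -2.3351] yaw 11.179227451433556 z [ 0.0006 -0.0001 -1.    ] vel 0.005133866250610502
to go mm [ 1.2488 -0.4176  2.0909] rz -0.00036254936651485757
12.3333 [ 0.5066 -0.2084  0.1307] [-0.4864 -0.0087 -2.9586] yaw 11.18366299739092 z [ 0.0008 -0.0002 -1.    ] vel 0.0019466922237771206
to go mm [ 1.2286 -0.4603  2.2598] rz -0.00028513448543533644
```

View pics/d9c.png

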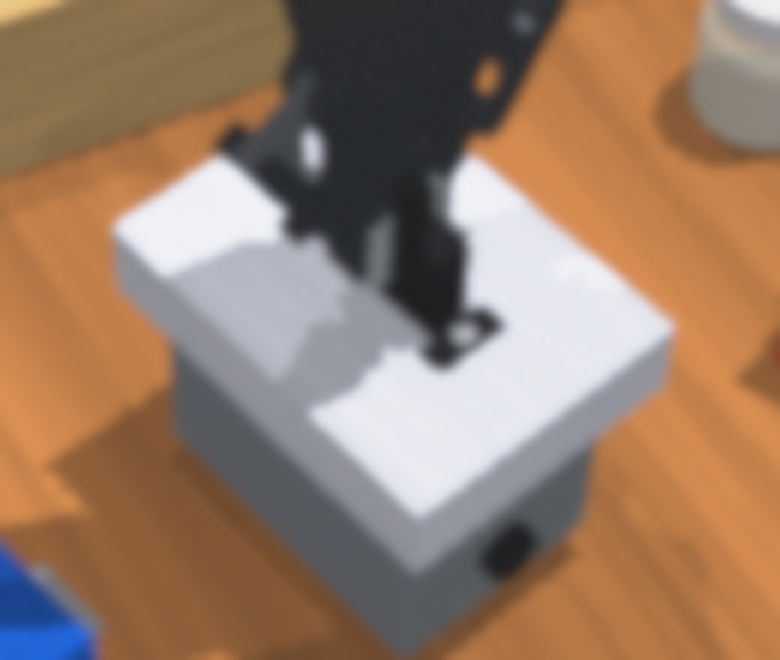

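View pics/s9c.png

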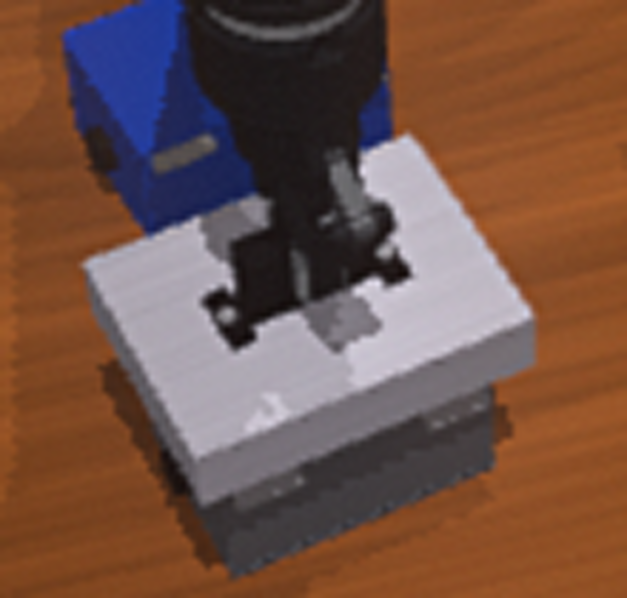

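View pics/w9.png

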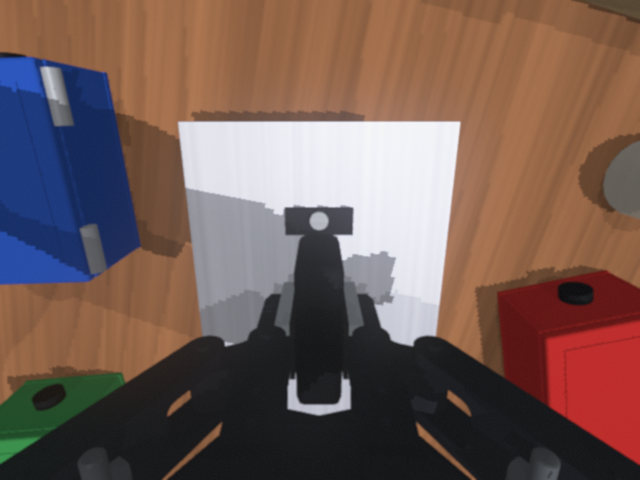

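```bash
python3 - <<'E'
from h import *
np.set_printoptions(precision=1,suppress=True)
z=.1307-.0449+.034
def f(n,ps,k,x,y):
    c=cam(n);return np.array([onz(c,((a+.5)/k+x-.5,(b+.5)/k+y-.5),z)[:2] for a,b in ps])*1e3
S=f('scene',[(85,265),(408,135),(535,318),(197,455)],5.7,220,180);D=f('side',[(117,228),(675,325),(418,515)],6,270,210)
print(S,S.mean(0),np.linalg.norm(S-np.roll(S,1,0),axis=1));print(D,(D[0]+D[1])/2,np.linalg.norm(D[2]-D[:2],axis=1))
E
```

```text
[[ 467.7 -297. ]
 [ 436.2 -146.1]
 [ 550.  -122.3]
 [ 577.7 -273.8]] [ 507.9 -209.8] [112.5 154.1 116.3 154. ]
[[ 435.8 -148.3]
 [ 579.2 -276.8]
 [ 465.1 -299.1]] [ 507.5 -212.6] [153.6 116.3]
```

{"fn": "jog_arm", "kwargs": {"moves": [1,-1,1,0,0,0,0,1,-1,2,0,0,0,0,1,-1,2,0,0,0,0,1,-1,2,0,0,0,0,1,-1,2,0,0,0,0,1,-1,2,0,0,0,0,1,-1,2,0,0,0,0,1,-1,2,0,0,0,0]}}

```text
time_s: 13.0
tcp_pos: [0.5052, -0.2076, 0.1284]
tcp_rot: [0.0, 0.635, 0.773, 0.0]
contact_force: [1.1, 0.3, -2.2]
gripper_width: 0.2
```

```bash
python3 st.py;python3 - <<'E'
from h import *
cv2.imwrite('pics/d10.png',cams.snapshot('side'));cv2.imwrite('pics/s10.png',cams.snapshot('scene'))
E
python3 st.py
```

```text
13.0 [ 0.5052 -0.2076  0.1284] [ 1.1269  0.2775 -2.1894] yaw 11.176992223095667 z [ 0.0002 -0.     -1.    ] vel 0.002350815882298794
to go mm [ 0.165   0.7905 -0.0379] rz -0.00040156146054491306
13.1 [ 0.5051 -0.2076  0.1284] [ 0.1043  0.4147 -3.799 ] yaw 11.177629934637995 z [ 0.0001 -0.     -1.    ] vel 0.002307973341793991
to go mm [ 0.1759  0.8099 -0.0365] rz -0.00039043129445331145
```

View pics/s10.png

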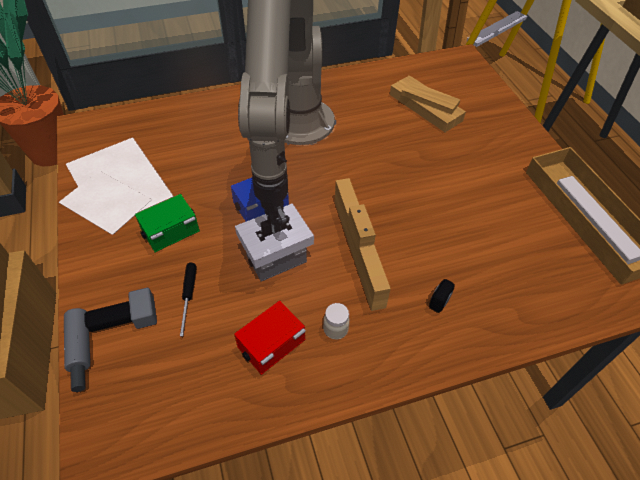

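View pics/d10.png

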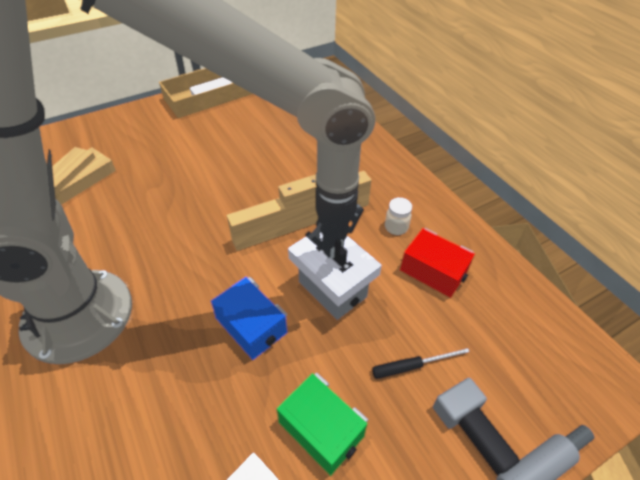

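The hood is within 1 mm of the target, still and level. The tape (441,295), jar (336,320) and screwdriver (188,300) are where they started in the scene view, so I'm handing in.

```bash
python3 -c "
from station import workorder
print(workorder.hand_in())"; python3 st.py
```

```text
the job is handed in; nothing more can be done
None
the job is handed in; nothing more can be done
```

The lid is shut and the hood is held still over the box, its rim about 15 mm above the lid. I handed the job in at about 13 s; no verdict is reported.

- **Lid:** I pressed it shut with the closed fingertips. The final press ended at 52 N measured on the tool, higher than I meant. Only the fingertips were on the lid, and 52 N is well under the 120 N wrist limit. The 40 N limit is for the arm and gripper body, so I don't think it applies, but I can't confirm how the press is judged. Pictures afterwards showed the lid flat, and its corners came out at 65–70 mm across the three views (68.5 mm expected when shut).
- **Hood:** I gripped it by the fin, lifted it to about 0.17 m, carried it over the timber and lowered it over the box. The carried load stayed at about 2–4 N throughout, and no bump showed in the force readings.
- **Last checks:**
  - By the arm's own readings, the hood is within about 1 mm of my target and 0.1° of square, level, and not moving.
  - The box centre measured from the three cameras differed by 1–4 mm, so true centring is good to roughly 2 mm.
  - The tape measure, jar and screwdriver look unmoved in the final pictures.

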